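# Shim the printer stand until it stops rocking

## Robot

A 7-joint arm with a two-finger parallel gripper is mounted at the origin on the work surface. World frame = base frame: x ahead of the robot, y to its left, z up, the work surface at z = 0. Lengths are in mm, angles in rad, forces in N, time in s.
With the tool pointing down it reaches from about 425 to 1025 mm from the base axis. Payload 9.4 kg.
Tool frame: the origin (TCP) lies midway between the tips of the shut fingers; the grasp point (between the pads) lies 19 mm behind it; z points along the fingers, y is the direction in which the jaws open and shut (so a half turn about z gives the same grasp; the last joint's range is limited). The gripper opens to 85 mm and grips with 20 to 120 N. Pads are 22 mm wide; open, the fingers measure 114 mm over their backs; the gripper's body (76 mm by 85 mm) begins 54 mm behind the grasp point. The pads swing forward as they close: fully open they stand 13 mm farther back than shut.
Start: joints at [-1.334, 0.599, -0.003, 1.599, 0.002, 0.943, -0.08], TCP at [223.794, 689.594, 231.275] pointing down, gripper open.
Joint ranges: [-2.57, 2.57], [-0.35, 1.97], [-1.29, 1.29], [0.11, 2.56], [-1.05, 4.19], [0.11, 1.86], [-2.63, 2.63]. Speed limits (rad/s): [2.22, 2.22, 3.01, 3.01, 3.14, 3.14, 3.14].

## Interface

Orientations are given as [roll, pitch, yaw] about the fixed x, y, z axes, in that order (R = Rz(yaw) Ry(pitch) Rx(roll)).
In Python, from cell import env gives the robot as it stands. The module is installed in compiled form; this text tells all that it offers.
- The arm moves only by the shell command python3 -m pendant 'ROWS' [OPENING] [FORCE]. ROWS is JSON, a list of rows, each a list of 6 numbers: the shift along the tool's x, y, z each as a share of 0.15 m, from -1 to 1, then the turn, a rotation vector about the tool's x, y, z each as a share of 120 degrees, from -1 to 1. A call has 1 to 20 rows; each row is the pose to reach, as a shift and turn from the pose commanded when the call began, along the tool's axes at that moment; what a row does not reach only later rows make up. A row lasts 1/10 s, in which the tool goes at most 50 mm and 8.59 degrees, less where a joint would pass 70% of its speed; a pose out of reach is approached as far as the arm can. A call with a number of a shift or a turn outside -1 to 1 is refused whole. A call with a gripper value outside its range is refused whole. OPENING is the opening, from 0 (shut) to 1 (fully open), set as the call begins (- or left out, the last holds). The fingers move at their own pace and stop on an object; FORCE is the grip in N (left out, the last holds). Time passes only in rows, so rows that repeat a pose let the fingers close. It gives the time, the measured TCP pose, the force and the opening at its end, in the units of the state.
- env.observe(): the state, without advancing time (a new reading comes with each control period).
- env.read_camera(name): name is "side" or "top"; returns the picture (400x640x3 uint8, blue, green, red); there is no depth.
- env.camera_model(name): a dict with "fovy" (degrees; the focal length in pixels is half the picture's height over the tangent of half this angle, whatever the lens; pixels are square), "cx", "cy" (the principal point, pixels), "T" (4x4, takes a point from camera to world coordinates). Camera axes: x right, y up, looking along -z (the intrinsics and any distortion apply to the point x, -y, -z); pixel columns grow to the right and rows downward; lengths in mm; the calibration is good to about 2 mm. A picture is of the moment at which its call begins. camera_model takes no time and is no camera call.
- env.hand_in(): hands the job in, once; it reports no verdict.
The state is a dict: "time_s": time; "joints": joint angles; "joint_vel": joint speeds; "tau": joint torques, N m; "tool_pos": TCP position; "orientation": TCP orientation; "force": force on the tool from outside, world axes, zero at the start; "moment": the same for the moment, N m; "opening": opening from 0.0 (shut) to 1.0 (fully open).
Only numpy, scipy, OpenCV 4.12 (cv2) and the standard library are available. Lean on these libraries where they do the work, as an engineer would, in place of code of your own. Each camera call takes 0.05 s, during which the arm holds its last target. There are 200 camera calls.

## Task

The printer stand rocks because its far right leg has lost its rubber foot and hangs clear of the desk. Slide the flat packer under that bare leg, then slide the tapered shim in on top of the packer, thin end first, only until it is gently snug and carries the leg, not driven in hard so that it jacks the stand up, and let go of it. Then press down firmly with closed fingers on the corner of the board over that leg to check that it no longer rocks; do not shove the stand about or disturb the other things on the desk.

Things in the scene. Friction and masses are not known exactly. Their poses are not given: they have to be found in the camera images.
- stand: printer stand, 5 to 7 kg: white board 300 mm (its x) by 420 mm (its y), top 88 mm above the desk, with a laser printer (189 x 346 mm, top 247 mm above the desk) fixed on it and 28 mm square legs bolted to its ends. Origin on the desk under the board's middle; x away from the robot, y to the robot's left. Starts level on three rubber feet 32 mm square at (-125,-226), (-125,226), (125,226) mm
- short_leg (a point): desk point straight below the middle of the short leg, at (125,-226) mm of the stand: bare steel tube 24 mm square, its flat end 10.5 to 14 mm above the desk (not measured). Shims go in along the stand's +y. A shim slides freely until it meets the leg; then the push it takes climbs by 2 to 3 N per mm. A push of 3 to 10 N is snug; at some 25 N the shim jacks the stand up
- corner (a point): middle of the short leg's top cap, 28 mm square, flush with the board's top, 88 mm above the desk, straight above point short_leg: press here, 10 to 25 N is firm. Without shims about 6 N rocks the stand until that leg meets the desk. The printer's side faces are 83 mm away towards the stand's +y and 50 mm towards its -x
- packer: flat packer of black plastic, 160 mm long (its x), 32 mm wide (its y), 7 mm thick throughout, 40 g, lying loose on the desk. Origin in the middle of its underside; either end may go in first
- wedge: tapered shim of black plastic, 140 mm long (its x), 30 mm wide (its y), 35 g, loose on the desk. Origin in the middle of its flat underside; x points to the thin end. Even taper: 1.5 mm thick at x = +70 mm, 14 mm at x = -70 mm. On the packer it meets the leg when the leg's middle is 10 to 55 mm from the thin end. It stays where it is left. Grip it across its width near the thick end
Not all that is in view belongs to the job. Leave any green look-alike of the packer alone.

How it is judged (in metres and radians):
On the way, in this order (a step that is already met when the one before it is completed fails the run):
1. the flat packer lies on the desk under the short leg, let go (x of short_leg in the frame of packer between -0.075 and 0.075 m and y of short_leg in the frame of packer between -0.012 and 0.012 m and height (world z) of packer below 0.004 m and contact force between the fingers and packer below 0.1 N), for 0.1 s.
2. the tapered shim, on top of the packer, carries the short leg, not driven in hard (0.3 to 16 N) and the stand still level, let go (x of short_leg in the frame of packer between -0.075 and 0.075 m and y of short_leg in the frame of packer between -0.012 and 0.012 m and height (world z) of packer below 0.004 m and x of short_leg in the frame of wedge between -0.05 and 0.068 m and y of short_leg in the frame of wedge between -0.012 and 0.012 m and contact force between wedge and stand between 0.3 and 16 N and contact force between wedge and packer above 0.3 N and angle between stand's own z axis and vertical below 0.005 rad and contact force between the fingers and wedge below 0.1 N), for 0.2 s.
3. the board's corner over the short leg is pressed with the fingers (more than 8 N within 45 mm of the point over the leg) and does not rock (stand within 0.008 rad of level) (x of short_leg in the frame of packer between -0.075 and 0.075 m and y of short_leg in the frame of packer between -0.012 and 0.012 m and height (world z) of packer below 0.004 m and x of short_leg in the frame of wedge between -0.05 and 0.068 m and y of short_leg in the frame of wedge between -0.012 and 0.012 m and contact force between wedge and stand above 0.3 N and contact force between wedge and packer above 0.3 N and contact force between the fingers and stand above 8 N and horizontal distance between the grasp point and corner below 0.045 m and angle between stand's own z axis and vertical below 0.008 rad), for 0.2 s.
At the end, for the whole second after the job is handed in: Packer on the desk under the short leg, tapered shim on top of it (centre lines within 12 mm of the leg's middle), shim carrying the leg (0.3 to 16 N), stand level within 0.005 rad (1 mm at that leg), all at rest and let go (x of short_leg in the frame of packer between -0.075 and 0.075 m and y of short_leg in the frame of packer between -0.012 and 0.012 m and height (world z) of packer below 0.004 m and x of short_leg in the frame of wedge between -0.05 and 0.068 m and y of short_leg in the frame of wedge between -0.012 and 0.012 m and contact force between wedge and stand between 0.3 and 16 N and contact force between wedge and packer above 0.3 N and angle between stand's own z axis and vertical below 0.005 rad and linear speed of each of stand, wedge below 0.01 m/s); the robot touches nothing.
It fails at once if the stand is shoved more than 12 mm along the desk (distance of stand from where it was at the start of the episode above 0.012 m or distance of short_leg from where it was at the start of the episode above 0.025 m).
It fails at once if the stand is tipped more than 0.08 rad (angle between stand's own z axis and vertical above 0.08 rad).
It fails at once if the stand is pressed or rammed with more than 40 N by the robot (contact force between the arm and stand above 40 N).
It fails at once if a shim is driven hard against the stand: more than 22 N between them while the fingers are not pressing on the stand (contact force between the fingers and stand below 1 N and contact force between any of wedge, packer and stand above 22 N).
It fails at once if another loose thing on the desk is moved more than 30 mm (distance of any of mouse, stapler, tape, phone, pencup, notebook, mug from where it was at the start of the episode above 0.03 m).
It also fails if it takes over 72 s, if anything falls off the work surface, if the arm or the gripper's body presses on something with over 40 N, if the wrist force passes 120 N, or if a joint passes its speed limit or range.

## Working session

There is one attempt and no reset: what is moved stays moved. The work goes in short steps, Python scripts to look and compute and a shell command to move; the robot and the scene stay as the last step left them, time stands still between calls to the robot, and variables do not carry over. Pictures are saved under pics/ and viewed, about 8 in all and at most 12, crops included, and the job is handed in when it is done.

```bash
mkdir -p pics; ls
python3 - <<'E'
from cell import env
import cv2
for n in("top","side"):
    m=env.camera_model(n); print(n,{k:(v if k!="T" else v) for k,v in m.items()})
    cv2.imwrite(f"pics/{n}0.png",env.read_camera(n))
s=env.observe(); print(s["tool_pos"],s["orientation"],s["force"],s["time_s"],s["opening"])
E
```

```text
pics
top {'fovy': 54.44983734195621, 'cx': 320.29140457457777, 'cy': 202.13613047781422, 'T': array([[ 3.15911670e-03,  9.96482658e-01, -8.37396655e-02,
         4.64724697e+02],
       [-9.99978182e-01,  3.63378169e-03,  5.51653342e-03,
        -1.17234233e+02],
       [ 5.80142155e-03,  8.37204111e-02,  9.96472396e-01,
         1.21695174e+03],
       [ 0.00000000e+00,  0.00000000e+00,  0.00000000e+00,
         1.00000000e+00]])}
side {'fovy': 51.81106186413353, 'cx': 310.3204003752156, 'cy': 198.20735513669948, 'T': array([[-9.34565158e-01, -2.68240652e-01,  2.33741134e-01,
         8.41758450e+02],
       [ 3.55758983e-01, -6.95573818e-01,  6.24189563e-01,
         6.44214836e+02],
       [-4.84880177e-03,  6.66501326e-01,  7.45488076e-01,
         1.04703531e+03],
       [ 0.00000000e+00,  0.00000000e+00,  0.00000000e+00,
         1.00000000e+00]])}
[223.6742939  689.20673649 230.49808245] [-3.14021785e+00  1.40009197e-04  2.82784603e+00] [ 0.49950678 -0.11822155 -0.2407392 ] 0.1 1.003718750560075
```

View pics/top0.png

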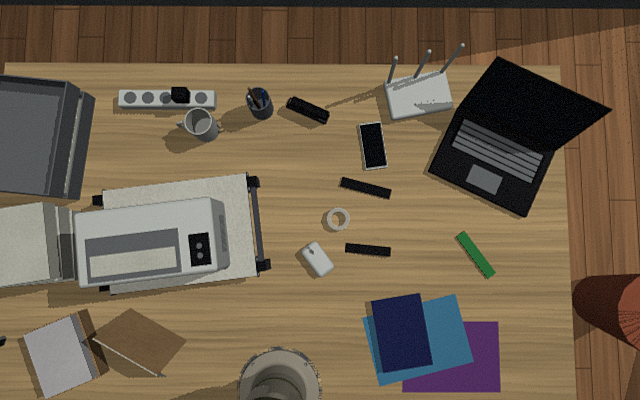

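View pics/side0.png

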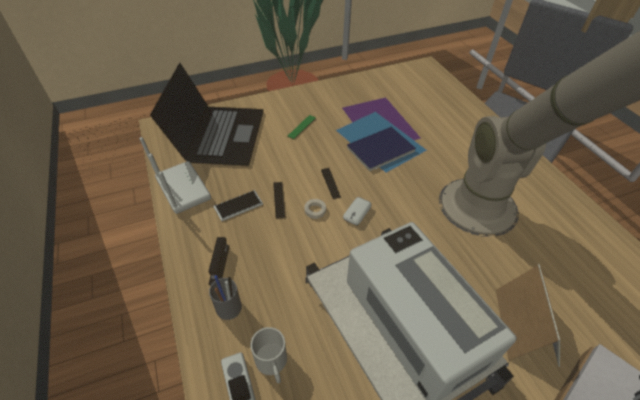

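The top view shows the stand's right side at columns 250-265, with the short leg's cap near (253,182). There are two black bars: a longer one at (365,188), about 163 mm, likely the packer, and a shorter one at (368,250), about 141 mm, likely the wedge. The stapler is at (308,110) and the green decoy at (475,255). I'll check with an enlarged crop.

```bash
cat > h.py <<'E'
from cell import env
import numpy as np, cv2
def w(n,u,v,z):
    m=env.camera_model(n); f=200/np.tan(np.radians(m["fovy"]/2)); T=m["T"]
    d=T[:3,:3]@np.array([(u-m["cx"])/f,-(v-m["cy"])/f,-1]); o=T[:3,3]
    return o+d*(z-o[2])/d[2]
def px(n,P):
    m=env.camera_model(n); f=200/np.tan(np.radians(m["fovy"]/2)); T=m["T"]
    p=T[:3,:3].T@(np.array(P,float)-T[:3,3]); return m["cx"]+f*p[0]/-p[2], m["cy"]-f*p[1]/-p[2]
def rect(n,img,box,z,thr=45):
    u0,u1,v0,v1=box; g=img[v0:v1,u0:u1].max(2); mk=(g<thr).astype(np.uint8)
    k,l,s,c=cv2.connectedComponentsWithStats(mk); i=1+np.argmax(s[1:,4])
    cnt=cv2.findContours((l==i).astype(np.uint8),0,1)[0][0].reshape(-1,2)+[u0,v0]
    P=np.array([w(n,*p,z)[:2] for p in cnt],np.float32); return cv2.minAreaRect(P),s[i,4]
def tool(P):  # world dxyz -> rows share of current tool
    from scipy.spatial.transform import Rotation as R
    s=env.observe(); r=R.from_euler("xyz",s["orientation"])
    return np.round(r.inv().apply(np.array(P)-s["tool_pos"])/150,4)
E
python3 - <<'E'
from h import *
t=cv2.imread("pics/top0.png"); s=cv2.imread("pics/side0.png")
a=cv2.resize(t[165:275,240:400],(800,550),interpolation=cv2.INTER_CUBIC)
cv2.imwrite("pics/c1.png",cv2.convertScaleAbs(a,alpha=2.2,beta=15))
b=cv2.resize(s[165:285,265:375],(550,600),interpolation=cv2.INTER_CUBIC)
cv2.imwrite("pics/c2.png",cv2.convertScaleAbs(b,alpha=2.2,beta=15))
for nm,bx in(("packer",(333,398,172,203)),("wedge",(338,396,238,262))):
    for th in(35,50,65): print(nm,th,rect("top",t,bx,7,th))
for nm,bx in(("packer",(268,290,178,222)),("wedge",(318,345,164,202))):
    for th in(35,50,65): print("side",nm,th,rect("side",s,bx,7,th))
E
```

```text
packer 35 (((613.369873046875, -264.3861083984375), (156.4451446533203, 28.813819885253906), 75.36468505859375), np.int32(458))
packer 50 (((613.0374755859375, -264.698486328125), (157.2145233154297, 30.72635841369629), 75.55419921875), np.int32(486))
packer 65 (((612.402587890625, -264.1206970214844), (157.99658203125, 32.329994201660156), 75.46678924560547), np.int32(503))
wedge 35 (((420.805908203125, -269.40924072265625), (137.7650604248047, 26.898271560668945), 84.19906616210938), np.int32(385))
wedge 50 (((420.30780029296875, -269.332275390625), (137.70986938476562, 27.861772537231445), 84.49578094482422), np.int32(403))
wedge 65 (((419.74005126953125, -270.43536376953125), (140.01499938964844, 28.777172088623047), 84.49240112304688), np.int32(420))Traceback (most recent call last):
  File "<stdin>", line 10, in <module>
  File "h.py", line 12, in rect
    k,l,s,c=cv2.connectedComponentsWithStats(mk); i=1+np.argmax(s[1:,4])
                                                      ~~~~~~~~~^^^^^^^^^
    return _wrapfunc(a, 'argmax', axis=axis, out=out, **kwds)
    return bound(*args, **kwds)
ValueError: attempt to get argmax of an empty sequence
```

View pics/c1.png

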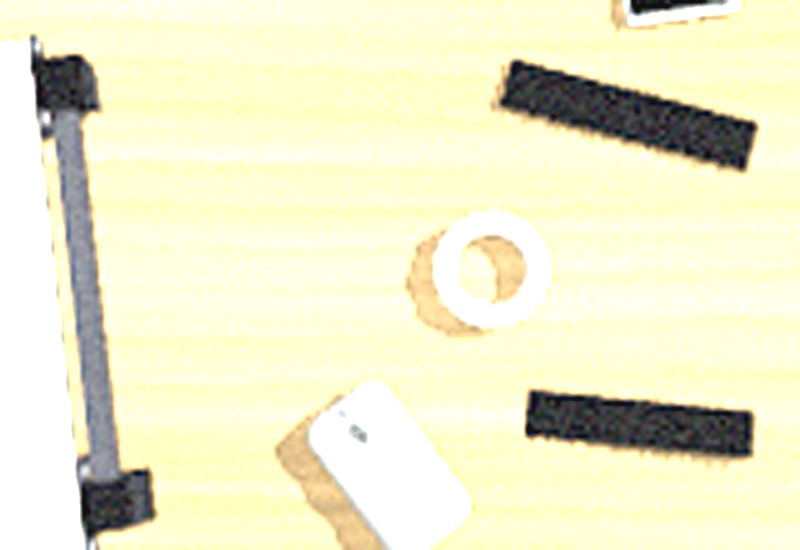

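View pics/c2.png

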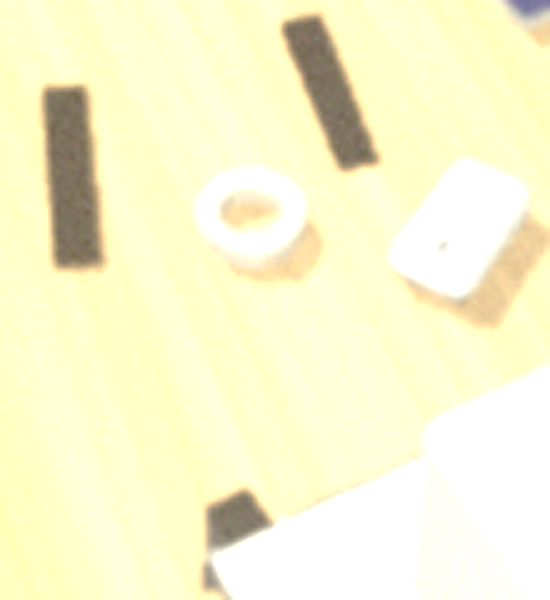

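Run:
```python
from h import *
ims=[env.read_camera("top").astype(np.float32) for _ in range(6)]; t=np.mean(ims,0)
np.save("t.npy",t)
sd=np.mean([env.read_camera("side").astype(np.float32) for _ in range(6)],0); np.save("s.npy",sd)
def crop(im,u0,u1,v0,v1,k): 
    a=im[v0:v1,u0:u1]; a=255*(np.clip(a,0,255)/255)**0.45
    return cv2.resize(a.astype(np.uint8),((u1-u0)*k,(v1-v0)*k),interpolation=cv2.INTER_NEAREST)
A=crop(t,340,400,240,260,12); B=crop(t,240,276,172,196,10);C=crop(sd,316,346,164,202,7);D=crop(t,252,276,254,278,10)
W=np.zeros((590,720,3),np.uint8); W[:240]=A; W[245:485,:360]=B; W[245:245+266,365:365+210]=C; 
W[245:485,480:720]=D
cv2.imwrite("pics/c3.png",W)
print(px("top",(464,-117,0)))
```

```text
(np.float64(317.95222506074026), np.float64(235.0298886124587))
```

View pics/c3.png

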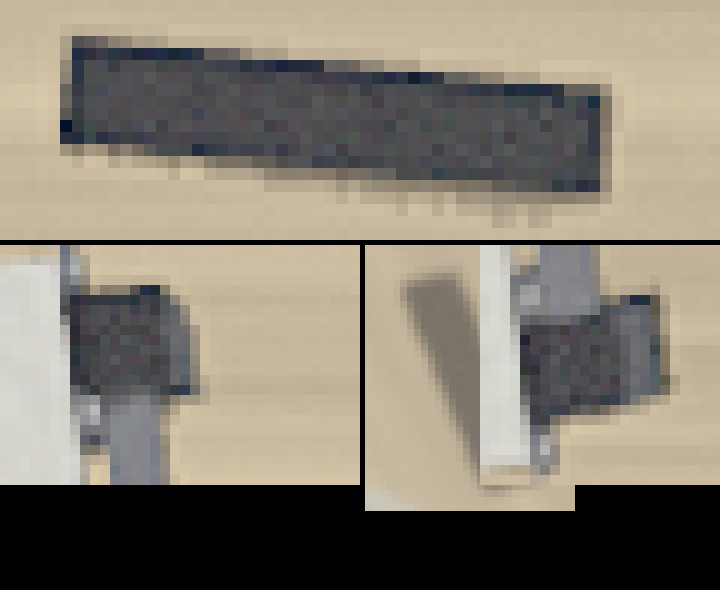

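Run:
```python
from h import *
a=w("top",251.25,181.35,88); b=w("top",260.6,265.7,88)
print(a,b,np.linalg.norm(a-b),"yaw",np.degrees(np.arctan2(*(a-b)[[1,0]])))
# board left end corners/left legs via side check
yaw=np.arctan2(*(a-b)[[1,0]]);c,s=np.cos(yaw),np.sin(yaw);R=np.array([[c,-s],[s,c]])
o=(a+b)[:2]/2-R@[0,-226]; print("origin",o)
for n in("top","side"):
  for q in((125,226),(-125,226),(125,-226),(-125,-226)): print(n,q,px(n,[*(o+R@q),88]))
t=np.load("t.npy"); sd=np.load("s.npy")
for bx,z in(((333,398,172,203),5),((338,396,238,262),5)):
  for th in (60,75,90): print(rect("top",t,bx,z,th))
for bx in((266,292,176,224),(318,345,164,202)):
  for th in (60,75,90): print("side",rect("side",sd,bx,5,th))
```

```text
[619.8642448   78.62296739  88.        ] [375.75092166  47.39450992  88.        ] 246.10268403848983 yaw 7.290028538600655
origin [469.12999519 287.18187697]
top (125, 226) (np.float64(96.4011932515968), np.float64(199.66141733776342))
top (-125, 226) (np.float64(103.08833160989127), np.float64(286.2616290443907))
top (125, -226) (np.float64(251.1772962887122), np.float64(180.69411143881027))
top (-125, -226) (np.float64(260.675388708489), np.float64(266.38011096909537))
side (125, 226) (np.float64(417.6106198957774), np.float64(431.6363455615294))
side (-125, 226) (np.float64(506.20335419386305), np.float64(372.93032287691244))
side (125, -226) (np.float64(313.66541548826575), np.float64(266.99080146648663))
side (-125, -226) (np.float64(389.29079694145673), np.float64(232.04861547784347))
(((613.1527709960938, -264.49462890625), (158.2577667236328, 31.337875366210938), 75.46676635742188), np.int32(496))
(((612.4825439453125, -264.7112731933594), (159.0135498046875, 32.79380416870117), 75.46666717529297), np.int32(528))
(((611.9317626953125, -264.967041015625), (159.78517150878906, 
[... 460 characters left out ...]
 (152.78977966308594, 24.80755615234375), 75.61453247070312), np.int32(248))
side (((616.7654418945312, -261.98345947265625), (157.39480590820312, 27.816720962524414), 75.57284545898438), np.int32(292))
side (((616.4253540039062, -261.7854919433594), (164.07748413085938, 32.32328796386719), 75.88499450683594), np.int32(340))
side (((423.60784912109375, -271.90533447265625), (138.99269104003906, 24.389110565185547), 83.8033218383789), np.int32(195))
side (((424.1551513671875, -272.0625915527344), (144.26541137695312, 28.393367767333984), 83.1417007446289), np.int32(233))
side (((424.0622253417969, -272.7327880859375), (149.37753295898438, 31.09699058532715), 83.10678100585938), np.int32(264))
```

Wedge: the shadow under it widens toward its right end in the picture, so the thick end is on the robot's right (-y) and the thin end already faces the stand. The longer bar (365,188) measures 159x32, so it is the packer. The shorter one (368,250) measures 140x30, so it is the wedge. The leg is near (621,79) and the stand yaw is about 7.3°.

First move: lift, turn to the packer's axis and set off over the printer.

```bash
python3 -m pendant '[[0,0,-0.4,0,0,0],[-0.64,-0.765,-0.8,0,0,0.72],[-0.64,-0.765,-0.8,0,0,0.72],[-0.64,-0.765,-0.8,0,0,0.72],[-0.64,-0.765,-0.8,0,0,0.72],[-0.64,-0.765,-0.8,0,0,0.72],[-0.64,-0.765,-0.8,0,0,0.72],[-0.64,-0.765,-0.8,0,0,0.72],[-0.64,-0.765,-0.8,0,0,0.72],[-0.64,-0.765,-0.8,0,0,0.72],[-0.64,-0.765,-0.8,0,0,0.72],[-0.64,-0.765,-0.8,0,0,0.72]]' 0.6 40
python3 -c "
from h import *
s=env.observe();print(s['joints'],s['tool_pos'],s['orientation'],tool([600,-317,340]))
print(w('top',377,168,5))"
```

```text
time_s: 1.9
tool_pos: [279.5, 550.9, 351.3]
orientation: [3.141, -0.0, 1.318]
force: [-0.6, -0.0, -0.4]
opening: 0.599
[-1.46076913  0.37177304  0.38122497  1.72829448 -0.15437732  1.07105079
 -1.28206315] [279.47425247 550.8769991  351.32219151] [ 3.14138881e+00 -3.85074946e-06  1.31766348e+00] [-5.0663  3.5177  0.0762]
[ 675.28997594 -302.49789305    5.        ]
```

```bash
for i in 1 2; do python3 -m pendant '[[-0.28,0.195,0,0,0,0],[-0.56,0.39,0,0,0,0],[-0.844,0.586,0,0,0,0],[-0.844,0.586,0,0,0,0]]'; done
python3 -c "
from h import *
s=env.observe();print(s['joints'],s['tool_pos'],s['orientation'],tool([600,-317,340]))"
```

```text
time_s: 2.3
tool_pos: [336.1, 400.2, 352.1]
orientation: [3.141, 0.001, 1.317]
force: [-0.1, 1.3, 0.3]
opening: 0.601
time_s: 2.7
tool_pos: [388.9, 256.3, 352.0]
orientation: [3.141, -0.0, 1.316]
force: [-0.8, 1.2, 0.2]
opening: 0.596
[-1.13346513  0.14817412  0.50119362  2.03398864 -0.08485083  0.97844125
 -0.84400591] [388.88862366 256.3110211  351.97550448] [ 3.14069051e+00 -1.22697917e-04  1.31628592e+00] [-3.3446  2.3243  0.0815]
```

```bash
for i in 1 2 3 4; do python3 -m pendant '[[-0.28,0.194,0,0,0,0],[-0.56,0.388,0,0,0,0],[-0.836,0.581,0,0,0,0],[-0.836,0.581,0,0,0,0]]'; done
python3 -c "
from h import *
s=env.observe();print(s['joints'],s['tool_pos'],s['orientation'],tool([600,-317,60]))"
```

```text
time_s: 3.1
tool_pos: [442.0, 113.5, 352.0]
orientation: [3.14, 0.0, 1.316]
force: [1.1, -0.0, 1.0]
opening: 0.601
time_s: 3.5
tool_pos: [495.3, -29.9, 352.0]
orientation: [3.139, 0.002, 1.316]
force: [0.7, -0.3, -0.3]
opening: 0.595
time_s: 3.9
tool_pos: [548.1, -173.2, 351.5]
orientation: [3.14, 0.003, 1.316]
force: [-0.2, 0.2, -0.7]
opening: 0.596
time_s: 4.3
tool_pos: [600.8, -315.9, 350.6]
orientation: [3.141, 0.004, 1.318]
force: [-0.4, -0.6, 0.8]
opening: 0.6
[-0.02631369  0.50963152  0.68574859  1.60268321 -0.34141418  1.15173599
  0.48388909] [ 600.80851995 -315.92906288  350.59668419] [3.14135776 0.0035252  1.31764317] [-1.4000e-03 -3.9000e-03  1.9373e+00]
```

```bash
python3 -m pendant '[[0,0,0.33,0,0,0],[0,0,0.66,0,0,0],[0,0,0.99,0,0,0],[0,0,0.99,0,0,0]]'
python3 -m pendant '[[0,0,0.33,0,0,0],[0,0,0.66,0,0,0],[0,0,0.99,0,0,0],[0,0,0.99,0,0,0],[0,0,0.99,0,0,0]]'
python3 - <<'E'
from h import *
s=env.observe();print(s['joints'],s['tool_pos'],s['orientation'],tool([600,-317,2]))
def up(n,u0,u1,v0,v1,k):
    a=env.read_camera(n)[v0:v1,u0:u1]; a=(255*(a/255.)**0.5).astype(np.uint8); return cv2.resize(a,None,fx=k,fy=k,interpolation=cv2.INTER_CUBIC)
cv2.imwrite("pics/p1.png",np.hstack([up("top",330,410,160,230,5),up("side",250,330,160,230,5)]))
E
```

```text
time_s: 4.7
tool_pos: [598.2, -306.3, 196.5]
orientation: [-3.131, -0.003, 1.324]
force: [-0.2, 0.4, -0.2]
opening: 0.602
time_s: 5.2
tool_pos: [601.4, -310.8, 56.3]
orientation: [3.141, -0.0, 1.321]
force: [-0.4, -0.1, 0.6]
opening: 0.597
[ 0.11000215  0.80106936  0.46160658  1.85503314 -0.58162194  0.62199055
  0.6838921 ] [ 601.42893907 -310.76357066   56.34470151] [ 3.14059806e+00 -9.10113914e-05  1.32097606e+00] [-0.0427  0.0007  0.3623]
```

View pics/p1.png

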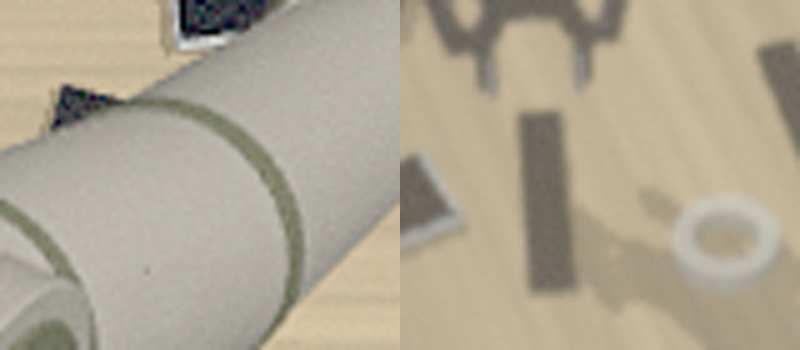

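Side view: the fingertips at (490,90) and (580,85) straddle the packer at (540,115), and the jaws line up with its width. Descending and gripping.

```bash
python3 -m pendant '[[-0.02,0,0.2,0,0,0],[-0.04,0,0.3,0,0,0],[-0.04,0,0.36,0,0,0],[-0.04,0,0.36,0,0,0],[-0.04,0,0.36,0,0,0]]'
python3 -m pendant '[[0,0,0,0,0,0],[0,0,0,0,0,0],[0,0,0,0,0,0],[0,0,0,0,0,0],[0,0,0,0,0,0],[0,0,0,0,0,0],[0,0,0,0,0,0]]' 0 40
python3 -m pendant '[[0,0,-0.1,0,0,0],[0,0,-0.2,0,0,0],[0,0,-0.2,0,0,0],[0,0,-0.2,0,0,0]]'
python3 - <<'E'
from h import *
s=env.observe();print(s['joints'],s['tool_pos'],s['orientation'],s['opening'])
L=np.array([621,79]);v=np.array([-.127,.992]);g=L-190*v
print(g,tool([*g,35]))
E
```

```text
time_s: 5.8
tool_pos: [599.1, -316.6, 1.2]
orientation: [3.141, 0.0, 1.32]
force: [-0.0, -0.2, -0.4]
opening: 0.6
time_s: 6.5
tool_pos: [599.4, -316.6, 1.5]
orientation: [3.14, 0.0, 1.32]
force: [-0.9, 0.5, 6.0]
opening: 0.353
time_s: 6.9
tool_pos: [599.3, -316.4, 31.3]
orientation: [3.14, 0.0, 1.32]
force: [-0.4, 0.0, -0.5]
opening: 0.358
[ 0.13557894  0.83219493  0.43417134  1.8606492  -0.60280458  0.58088781
  0.70915558] [ 599.25158016 -316.39052409   31.28953741] [3.14002602e+00 2.04675471e-04 1.32018850e+00] 0.3578650336936109
[ 645.13 -109.48] [ 1.4122 -0.0457 -0.0251]
```

```bash
python3 -m pendant '[[0.25,0,-0.05,0,0,-0.06],[0.5,-0.01,-0.05,0,0,-0.12],[0.75,-0.023,-0.05,0,0,-0.181],[0.75,-0.023,-0.05,0,0,-0.181],[0.75,-0.023,-0.05,0,0,-0.181]]'
python3 - <<'E'
from h import *
s=env.observe();print(s['tool_pos'],s['orientation'],s['opening'])
print(tool([645.1,-109.5,30]))
E
```

```text
time_s: 7.4
tool_pos: [623.5, -205.3, 37.5]
orientation: [-3.141, -0.001, 1.7]
force: [-0.3, -0.5, -0.0]
opening: 0.357
[ 623.51352013 -205.26463391   37.47945583] [-3.14134552e+00 -5.42449399e-04  1.70032081e+00] 0.3565431915207168
[0.6145 0.2252 0.0501]
```

Now to the approach point, then look at the packer against the leg from the side before sliding in.

```bash
python3 -m pendant '[[0.3,0.11,0.05,0,0,0],[0.614,0.225,0.1,0,0,0],[0.614,0.225,0.1,0,0,0],[0.614,0.225,0.1,0,0,0]]'
python3 - <<'E'
from h import *
s=env.observe();print(s['tool_pos'],s['orientation'],s['opening'])
im={n:np.mean([env.read_camera(n).astype(np.float32) for _ in range(4)],0) for n in("top","side")}
np.save("s2.npy",im["side"])
def up(n,u0,u1,v0,v1,k):
    a=im[n][v0:v1,u0:u1]; a=(255*(a/255.)**0.5).astype(np.uint8); return cv2.resize(a,None,fx=k,fy=k,interpolation=cv2.INTER_CUBIC)
cv2.imwrite("pics/p2.png",np.hstack([up("top",240,340,150,230,4),up("side",260,360,200,280,4)]))
L=np.array([621,79]);v=np.array([-.127,.992]);n=np.array([.992,.127])
for z in (0,88): 
  print(z,px("side",[*L,z]))
for d in(-200,-100,0): print(d,px("side",[*(L+v*d),22]))
E
```

```text
time_s: 7.8
tool_pos: [645.0, -110.4, 22.2]
orientation: [-3.141, 0.0, 1.7]
force: [-0.5, -0.8, -0.2]
opening: 0.355
[ 645.00589396 -110.37468248   22.22293371] [-3.14078769e+00  2.25187727e-04  1.69981042e+00] 0.3554001782283541
0 (np.float64(313.90314087356995), np.float64(283.51582818150723))
88 (np.float64(313.95614745527035), np.float64(266.9388712216951))
-200 (np.float64(283.39517622455577), np.float64(230.0992312996866))
-100 (np.float64(297.9226255725332), np.float64(253.63531062478657))
0 (np.float64(313.9158345552504), np.float64(279.54608313989))
```

View pics/p2.png

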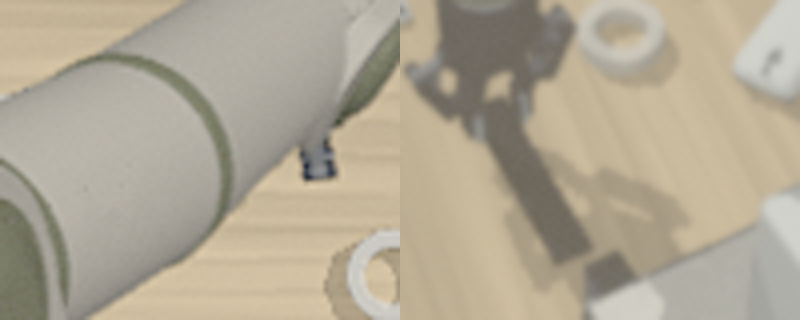

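Run:
```python
from h import *
v=np.array([-.127,.992]);n=np.array([.992,.127]);L=np.array([621,79])
for nm,p in(("capside",w("side",312.5,267.5,88)),("front",w("side",303,263.3,28)),("rear",w("side",286,231,28)),("captop",w("top",251.25,181.35,88))):
    d=p[:2]-L; print(nm,p.round(1),"along",(d@v).round(1),"lat",(d@n).round(1))
print("to grip-100,z3:",tool([*(L-100*v),2.2]), "down only",tool([645,-110.4,2.2]))
s=np.load("s2.npy"); print(rect("side",s,(280,309,232,266),28,95))
```

```text
capside [625.3  79.2  88. ] along -0.3 lat 4.3
front [632.5  20.7  28. ] along -59.3 lat 4.0
rear [ 641.1 -108.7   28. ] along -188.8 lat -3.9
captop [619.9  78.6  88. ] along -0.2 lat -1.2
to grip-100,z3: [0.6166 0.0033 0.1383] down only [0.0106 0.0022 0.1384]
(((638.4778442382812, -40.338592529296875), (36.17422866821289, 145.7858123779297), 4.850616455078125), np.int32(427))
```

The packer is lined up: its lateral offset from the leg in the same view is about 0 mm, and its front is 59 mm short of the leg's middle. Lower, then slide in 91 mm.

```bash
python3 -m pendant '[[0,0,0.07,0,0,0],[0,0,0.135,0,0,0],[0,0,0.135,0,0,0],[0,0,0.135,0,0,0]]'
python3 -m pendant '[[0.1,0,0,0,0,0],[0.2,0,0,0,0,0],[0.3,0,0,0,0,0],[0.4,0,0,0,0,0],[0.5,0,0,0,0,0],[0.6,0,0,0,0,0],[0.6,0,0,0,0,0],[0.6,0,0,0,0,0]]'
python3 -c "
from h import *
s=env.observe();print(s['tool_pos'],s['orientation'],s['joints'])"
```

```text
time_s: 8.6
tool_pos: [644.6, -110.8, 1.8]
orientation: [-3.14, -0.0, 1.699]
force: [-0.1, 0.5, -0.1]
opening: 0.358
time_s: 9.4
tool_pos: [633.6, -21.4, 2.6]
orientation: [3.141, 0.0, 1.7]
force: [0.2, -0.9, -0.5]
opening: 0.358
[633.6435287  -21.35827164   2.63783083] [3.14137055e+00 4.55107245e-04 1.69978596e+00] [-0.27040735  0.8264295   0.33633161  1.96754451 -0.59714324  0.44555398
  0.64143338]
```

```bash
python3 -m pendant '[[0,0,0.005,0,0,0],[0,0,0.005,0,0,0],[0,0,0.005,0,0,0],[0,0,0,0,0,0]]' 0.6 40
python3 -m pendant '[[0,0,-0.1,0,0,0],[0,0,-0.4,0,0,0],[0,0,-0.7,0,0,0],[-0.3,0,-0.7,0,0,0.11],[-0.6,0,-0.7,0,0,0.11],[-0.9,0,-0.7,0,0,0.11],[-0.9,0,-0.7,0,0,0.11]]'
python3 -c "
from h import *
s=env.observe();print(s['tool_pos'],s['orientation'],tool([416,-326,105]))"
```

```text
time_s: 9.8
tool_pos: [633.5, -22.2, 2.5]
orientation: [-3.141, 0.0, 1.698]
force: [-0.1, -0.2, 0.4]
opening: 0.6
time_s: 10.5
tool_pos: [650.6, -164.1, 109.9]
orientation: [3.138, 0.005, 1.46]
force: [-0.2, 0.1, 0.6]
opening: 0.6
[ 650.57582548 -164.1140167   109.8614076 ] [3.1382248  0.0050429  1.46019691] [-1.2451 -1.4353  0.0339]
```

```bash
python3 -m pendant '[[-0.2,-0.23,0,0,0,0],[-0.4,-0.46,0,0,0,0],[-0.62,-0.71,0,0,0,0],[-0.62,-0.71,0,0,0,0]]'
python3 -m pendant '[[-0.2,-0.23,0,0,0,0],[-0.4,-0.46,0,0,0,0],[-0.62,-0.72,0,0,0,0],[-0.62,-0.72,0,0,0,0],[-0.62,-0.72,0,0,0,0]]'
python3 -m pendant '[[0,0,0.2,0,0,0],[0,0,0.4,0,0,0],[0,0,0.4,0,0,0],[0,0,0.4,0,0,0]]'
python3 - <<'E'
from h import *
s=env.observe();print(s['joints'],s['tool_pos'],s['orientation'],tool([416,-326,3]))
im={n:np.mean([env.read_camera(n).astype(np.float32) for _ in range(4)],0) for n in("top","side")}
for n in im: np.save(n+"3.npy",im[n])
def up(n,u0,u1,v0,v1,k):
    a=im[n][v0:v1,u0:u1]; a=(255*(a/255.)**0.5).astype(np.uint8); return cv2.resize(a,None,fx=k,fy=k,interpolation=cv2.INTER_CUBIC)
A=np.hstack([up("top",240,340,150,210,4),up("side",300,400,140,200,4)])
B=np.hstack([up("top",320,420,210,270,4),up("side",260,360,225,285,4)])
cv2.imwrite("pics/p3.png",np.vstack([A,B]))
E
```

```text
time_s: 10.9
tool_pos: [529.2, -241.8, 109.2]
orientation: [-3.14, 0.002, 1.46]
force: [0.8, 0.2, 0.1]
opening: 0.599
time_s: 11.4
tool_pos: [417.7, -319.5, 108.5]
orientation: [3.141, -0.0, 1.465]
force: [1.0, 0.3, -0.2]
opening: 0.603
time_s: 11.8
tool_pos: [419.2, -317.8, 47.7]
orientation: [-3.141, -0.001, 1.47]
force: [-1.1, -0.5, 0.2]
opening: 0.598
[ 0.33350233  0.68046601  0.30764841  2.20298462 -0.60960883  0.34027485
  1.05707607] [ 419.23426075 -317.82995119   47.73800405] [-3.14100442e+00 -9.50174803e-04  1.46987339e+00] [-0.0566 -0.0158  0.2982]
```

View pics/p3.png

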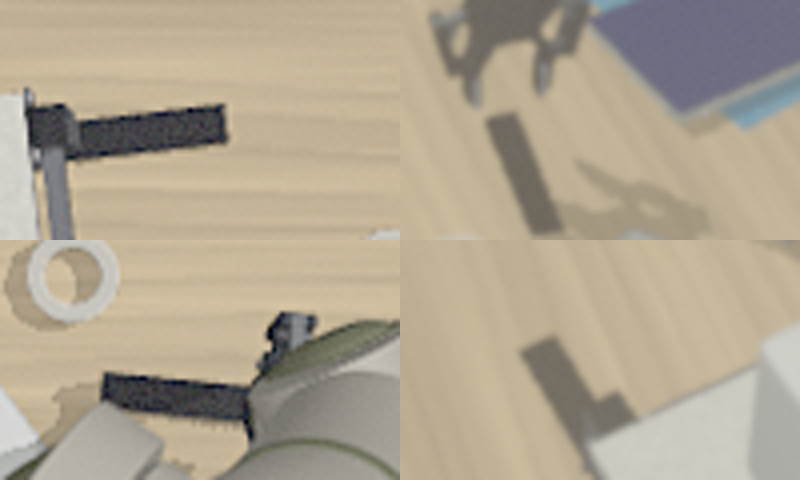

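```bash
python3 -m pendant '[[-0.04,-0.01,0.1,0,0,0],[-0.06,-0.015,0.2,0,0,0],[-0.06,-0.015,0.298,0,0,0],[-0.06,-0.015,0.298,0,0,0],[-0.06,-0.015,0.298,0,0,0]]'
python3 -m pendant '[[0,0,0,0,0,0],[0,0,0,0,0,0],[0,0,0,0,0,0],[0,0,0,0,0,0],[0,0,0,0,0,0],[0,0,0,0,0,0],[0,0,0,0,0,0]]' 0 50
python3 - <<'E'
from h import *
s=env.observe();print(s['tool_pos'],s['orientation'],s['opening'])
v=np.array([-.127,.992]);n=np.array([.992,.127]);L=np.array([620,78.6])
t=np.load("top3.npy")
r,a=rect("top",t,(260,300,172,192),7,60); print(r)
d=np.array(r[0])-L; print(d@v,d@n)
E
```

```text
time_s: 12.7
tool_pos: [415.1, -327.4, 3.0]
orientation: [-3.141, -0.0, 1.468]
force: [0.0, -0.0, -0.7]
opening: 0.599
time_s: 13.4
tool_pos: [415.6, -327.5, 3.9]
orientation: [3.14, 0.001, 1.469]
force: [-0.9, 0.1, 5.0]
opening: 0.335
[ 415.60865789 -327.54012995    3.87077881] [3.14034622e+00 6.15815454e-04 1.46858989e+00] 0.3351466396550973
((627.8359375, 10.022956848144531), (31.01932144165039, 113.98566436767578), 6.987115859985352)
-69.02359086914062 -0.936034480285644
```

```bash
python3 -m pendant '[[0,0,-0.15,0,0,0],[0,0,-0.4,0,0,0],[0,0,-0.6,0,0,-0.05],[0,0,-0.6,0,0,-0.11],[0,0,-0.6,0,0,-0.11],[0,0,-0.6,0,0,-0.11]]'
python3 -c "
from h import *
s=env.observe();print(s['tool_pos'],s['orientation'],s['opening'],tool([640.8,-79.7,90]))"
```

```text
time_s: 14.0
tool_pos: [415.3, -327.1, 93.1]
orientation: [3.141, -0.0, 1.696]
force: [0.2, -0.5, -0.3]
opening: 0.333
[ 415.32772285 -327.05032854   93.05340458] [ 3.14103630e+00 -2.71007829e-04  1.69573412e+00] 0.33344951019553914 [1.4488 1.6969 0.0217]
```

```bash
for i in 1 2; do python3 -m pendant '[[0.24,0.28,0,0,0,0],[0.48,0.56,0,0,0,0],[0.72,0.848,0,0,0,0],[0.72,0.848,0,0,0,0],[0.72,0.848,0,0,0,0]]'; done
python3 -m pendant '[[0,0,0,0,0,0],[0,0,0.2,0,0,0],[0,0,0.4,0,0,0],[0,0,0.45,0,0,0],[0,0,0.45,0,0,0]]'
python3 - <<'E'
from h import *
s=env.observe();print(s['tool_pos'],s['orientation'],s['opening'],tool([640.8,-79.7,11]))
im={n:np.mean([env.read_camera(n).astype(np.float32) for _ in range(4)],0) for n in("top","side")}
for n in im: np.save(n+"4.npy",im[n])
def up(n,u0,u1,v0,v1,k):
    a=im[n][v0:v1,u0:u1]; a=(255*(a/255.)**0.5).astype(np.uint8); return cv2.resize(a,None,fx=k,fy=k,interpolation=cv2.INTER_CUBIC)
cv2.imwrite("pics/p4.png",np.hstack([up("top",240,320,150,230,5),up("side",260,340,200,280,5)]))
E
```

```text
time_s: 14.5
tool_pos: [529.5, -200.6, 91.7]
orientation: [-3.141, -0.001, 1.702]
force: [-0.5, 0.3, 0.3]
opening: 0.334
time_s: 15.0
tool_pos: [640.8, -78.6, 91.8]
orientation: [-3.141, -0.0, 1.701]
force: [0.3, -0.3, -0.6]
opening: 0.332
time_s: 15.5
tool_pos: [638.2, -82.8, 24.7]
orientation: [-3.139, 0.0, 1.696]
force: [0.3, 0.1, 0.1]
opening: 0.331
[638.20889264 -82.80335831  24.65733883] [-3.13880240e+00  1.70084746e-04  1.69557118e+00] 0.3309153314199665 [0.0184 0.02   0.091 ]
```

View pics/p4.png

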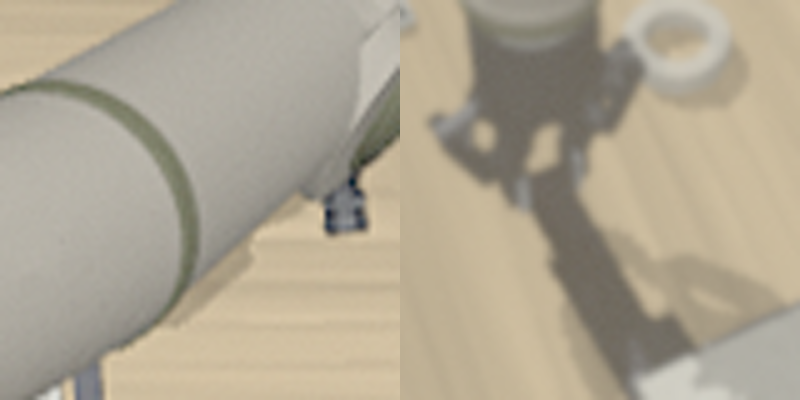

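```bash
python3 -m pendant '[[0,0,0.04,0,0,0],[0,0,0.07,0,0,0],[0,0,0.07,0,0,0],[0,0,0.07,0,0,0]]'
python3 -c "
from h import *
s=env.observe();print(s['tool_pos'],s['orientation'],tool([640.8,-79.7,11]))"
```

```text
time_s: 16.3
tool_pos: [639.8, -80.6, 14.5]
orientation: [-3.141, -0.0, 1.699]
force: [0.6, 0.3, 0.1]
opening: 0.335
[639.80509901 -80.64325569  14.48345853] [-3.14104360e+00 -3.22869826e-05  1.69892533e+00] [0.0054 0.0074 0.0232]
```

```bash
python3 -m pendant '[[0,0.004,0.015,0,0,0],[0,0.004,0.02,0,0,0],[0,0.004,0.02,0,0,0],[0,0.004,0.02,0,0,0]]'
python3 -m pendant '[[0,0,0.004,0,0,0],[0,0,0.007,0,0,0],[0,0,0.007,0,0,0],[0,0,0.007,0,0,0]]'
python3 -c "
from h import *
f=np.mean([env.observe()['force']],0);print(f)"
```

```text
time_s: 16.7
tool_pos: [640.6, -80.6, 11.9]
orientation: [3.142, 0.0, 1.699]
force: [-1.6, 0.4, -0.2]
opening: 0.33
time_s: 17.1
tool_pos: [640.6, -80.6, 10.9]
orientation: [3.141, 0.0, 1.699]
force: [0.1, 0.2, -0.0]
opening: 0.334
[ 0.06592386  0.16429131 -0.0411191 ]
```

```bash
python3 -m pendant '[[0.05,0,0.003,0,0,0],[0.1,0,0.003,0,0,0],[0.15,0,0.003,0,0,0],[0.2,0,0.003,0,0,0],[0.24,0,0.003,0,0,0],[0.24,0,0.003,0,0,0],[0.24,0,0.003,0,0,0]]'
for i in 1 2 3; do python3 -m pendant '[[0.01,0,0,0,0,0],[0.02,0,0,0,0,0],[0.02,0,0,0,0,0],[0.02,0,0,0,0,0]]' | egrep 'pos|force'; done
```

```text
time_s: 17.8
tool_pos: [636.4, -43.3, 10.9]
orientation: [3.14, -0.001, 1.7]
force: [-0.3, 0.1, 6.4]
opening: 0.331
tool_pos: [636.1, -41.5, 10.9]
force: [1.1, -2.1, 6.0]
tool_pos: [635.7, -38.6, 10.9]
force: [0.9, -2.2, 5.9]
tool_pos: [635.3, -35.7, 10.9]
force: [0.7, -2.9, 6.5]
```

```bash
python3 -m pendant '[[0,0,-0.002,0,0,0],[0,0,-0.002,0,0,0],[0,0,-0.002,0,0,0]]'
for i in 1 2 3 4; do python3 -m pendant '[[0.01,0,0,0,0,0],[0.02,0,0,0,0,0],[0.02,0,0,0,0,0],[0.02,0,0,0,0,0]]' | egrep 'pos|force'; done
```

```text
time_s: 19.3
tool_pos: [635.1, -35.3, 10.9]
orientation: [3.141, -0.0, 1.699]
force: [1.0, -0.1, 5.6]
opening: 0.332
tool_pos: [634.7, -32.9, 10.9]
force: [-0.2, -3.1, 5.8]
tool_pos: [634.3, -30.0, 10.9]
force: [0.2, -2.3, 5.5]
tool_pos: [633.9, -27.0, 10.9]
force: [0.3, -2.0, 5.7]
tool_pos: [633.6, -25.0, 10.9]
force: [0.8, -5.4, 5.5]
```

```bash
for i in 1 2 ; do python3 -m pendant '[[0.003,0,0,0,0,0],[0.007,0,0,0,0,0],[0.007,0,0,0,0,0],[0.007,0,0,0,0,0]]' | egrep 'pos|force';  python3 -m pendant '[[0,0,0,0,0,0]]' | egrep 'pos|force'; python3 -m pendant '[[0,0,0,0,0,0]]' | egrep 'pos|force';done
```

```text
tool_pos: [633.5, -24.8, 10.9]
force: [0.6, -6.8, 5.3]
tool_pos: [633.6, -24.7, 10.9]
force: [1.3, -7.1, 5.1]
tool_pos: [633.6, -24.7, 10.9]
force: [1.5, -7.4, 5.2]
tool_pos: [633.5, -24.4, 10.9]
force: [0.8, -8.6, 4.9]
tool_pos: [633.5, -24.4, 10.9]
force: [0.2, -8.9, 3.7]
tool_pos: [633.5, -24.4, 10.9]
force: [1.6, -7.9, 3.8]
```

```bash
python3 -m pendant '[[0,0,0,0,0,0],[0,0,0,0,0,0],[0,0,0,0,0,0],[0,0,0,0,0,0],[0,0,0,0,0,0]]' 0.6 20
python3 -m pendant '[[0,0,-0.1,0,0,0],[0,0,-0.3,0,0,0],[0,0,-0.6,0,0,0],[0,0,-0.9,0,0,0],[-0.3,0,-0.9,0,0,0],[-0.6,0,-0.9,0,0,0],[-0.9,0,-0.9,0,0,0],[-0.9,0,-0.9,0,0,0]]'
python3 - <<'E'
from h import *
s=env.observe();print(s['tool_pos'],s['orientation'],s['force'],s['joints'])
im={n:np.mean([env.read_camera(n).astype(np.float32) for _ in range(4)],0) for n in("top","side")}
for n in im: np.save(n+"5.npy",im[n])
def up(n,u0,u1,v0,v1,k):
    a=im[n][v0:v1,u0:u1]; a=(255*(a/255.)**0.5).astype(np.uint8); return cv2.resize(a,None,fx=k,fy=k,interpolation=cv2.INTER_CUBIC)
cv2.imwrite("pics/p5.png",np.hstack([up("top",235,315,150,230,5),up("side",260,340,210,290,5)]))
E
```

```text
time_s: 22.6
tool_pos: [632.9, -21.5, 10.5]
orientation: [-3.141, -0.0, 1.699]
force: [-0.5, -0.0, -0.3]
opening: 0.598
time_s: 23.4
tool_pos: [649.8, -164.3, 148.0]
orientation: [3.14, 0.005, 1.691]
force: [-0.3, -0.6, -0.3]
opening: 0.601
[ 649.84039469 -164.29103197  147.96820213] [3.13959058 0.00530052 1.69052499] [-0.32728787 -0.60424482 -0.33008998] [-0.16818502  0.68121797  0.52960522  1.82823479 -0.47507964  0.75712956
  0.73482307]
```

View pics/p5.png

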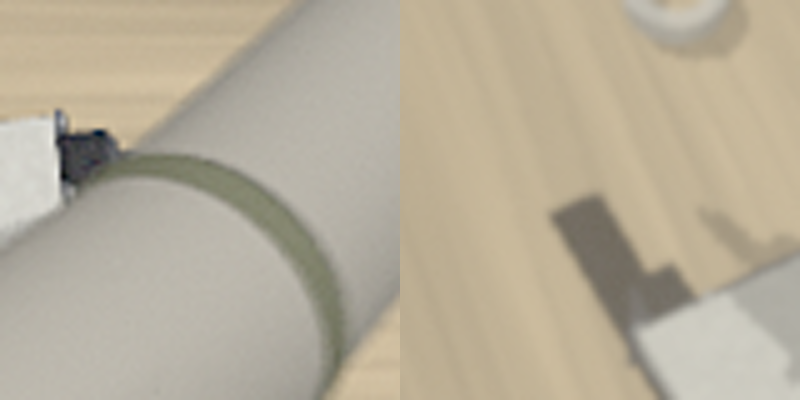

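The side view shows the shim left in under the leg at (635,315 in the crop), with nothing displaced. Now shut the fingers and turn 90°, so that the narrow side of the gripper faces the printer.

```bash
python3 -m pendant '[[0,0,-0.25,0,0,0.07],[0,0,-0.25,0,0,0.745],[0,0,-0.25,0,0,0.745],[0,0,-0.25,0,0,0.745],[0,0,-0.25,0,0,0.745],[0,0,-0.25,0,0,0.745],[0,0,-0.25,0,0,0.745],[0,0,-0.25,0,0,0.745],[0,0,-0.25,0,0,0.745],[0,0,-0.25,0,0,0.745],[0,0,-0.25,0,0,0.745],[0,0,-0.25,0,0,0.745]]' 0 20
python3 -c "
from h import *
s=env.observe();print(s['tool_pos'],s['orientation'],tool([626,75,185]),s['joints'])"
```

```text
time_s: 25.0
tool_pos: [650.4, -154.7, 182.7]
orientation: [3.142, 0.001, 0.139]
force: [0.6, 0.5, -1.3]
opening: 0.002
[ 650.36716204 -154.66680131  182.74841689] [3.14154786e+00 7.95975891e-04 1.39336782e-01] [ 0.0518 -1.5388 -0.0151] [-0.41567058  0.79661684  0.99537436  1.81719784 -0.79869765  0.99133194
 -0.51153309]
```

```bash
python3 -m pendant '[[0.01,-0.3,0,0,0,0],[0.02,-0.6,0,0,0,0],[0.026,-0.77,0,0,0,0],[0.026,-0.77,0,0,0,0]]'
python3 -m pendant '[[0.01,-0.3,0,0,0,0],[0.02,-0.6,0,0,0,0],[0.026,-0.77,0,0,0,0],[0.026,-0.77,0,0,0,0],[0.026,-0.77,0,0,0,0]]'
python3 - <<'E'
from h import *
s=env.observe();print(s['tool_pos'],s['orientation'],s['force'],tool([626,75,100]),s['joints'])
im=env.read_camera("side")
cv2.imwrite("pics/p6.png",im[60:400,160:560])
E
```

```text
time_s: 25.4
tool_pos: [638.1, -35.3, 182.4]
orientation: [-3.139, 0.001, 0.148]
force: [-0.5, 0.8, 0.1]
opening: -0.001
time_s: 25.9
tool_pos: [626.1, 73.9, 183.4]
orientation: [3.141, -0.0, 0.141]
force: [-0.3, -1.3, 0.5]
opening: -0.002
[626.12190685  73.89317174 183.35346234] [ 3.14101168e+00 -2.86898899e-04  1.40946031e-01] [-0.26448326 -1.31829818  0.53367528] [ 1.000e-04 -7.700e-03  5.557e-01] [-0.81619039  0.77974005  1.051166    1.90781335 -0.83196792  0.97020196
 -0.79775899]
```

View pics/p6.png

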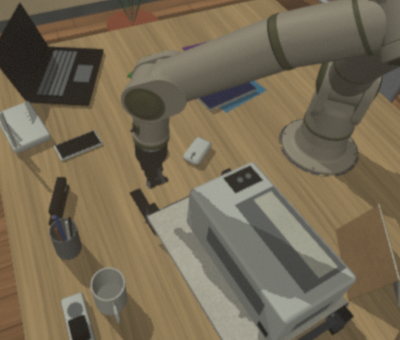

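The arm stays well clear of the printer, with the shut fingers above the corner. Going down slowly.

```bash
python3 -m pendant '[[0,0,0.2,0,0,0],[0,0,0.4,0,0,0],[0,0,0.56,0,0,0],[0,0,0.59,0,0,0],[0,0,0.59,0,0,0],[0,0,0.59,0,0,0],[0,0,0.59,0,0,0]]'
for i in 1 2 3 4; do python3 -m pendant '[[0,0,0.007,0,0,0],[0,0,0.013,0,0,0],[0,0,0.013,0,0,0]]' | egrep 'pos|force'; done
```

```text
time_s: 26.65
tool_pos: [626.8, 73.5, 96.0]
orientation: [3.141, -0.002, 0.138]
force: [-0.1, 0.4, 0.4]
opening: 0.002
tool_pos: [626.1, 74.2, 92.9]
force: [0.8, 0.5, 0.0]
tool_pos: [626.0, 74.1, 90.6]
force: [-0.1, 0.2, 0.5]
tool_pos: [626.0, 74.0, 88.6]
force: [0.0, 0.5, -0.6]
tool_pos: [626.2, 74.0, 88.1]
force: [-3.8, 0.4, 14.1]
```

```bash
python3 -m pendant '[[0,0,0.003,0,0,0],[0,0,0.003,0,0,0],[0,0,0.003,0,0,0],[0,0,0.003,0,0,0],[0,0,0.003,0,0,0],[0,0,0.003,0,0,0],[0,0,0.003,0,0,0]]'
python3 -m pendant '[[0,0,-0.03,0,0,0],[0,0,-0.1,0,0,0],[0,0,-0.4,0,0,0],[0,0,-0.7,0,0,0],[0,0,-0.8,0,0,0],[0,0,-0.8,0,0,0]]'
python3 -m pendant '[[0,0.3,-0.2,0,0,0],[0.3,0.6,-0.2,0,0,0],[0.3,0.9,-0.2,0,0,0],[0.3,0.9,-0.2,0,0,0]]'
python3 -m pendant '[[0,0.3,0,0,0,0],[0,0.6,0,0,0,0],[0,0.9,0,0,0,0],[0,0.9,0,0,0,0]]'
python3 - <<'E'
from h import *
im={n:np.mean([env.read_camera(n).astype(np.float32) for _ in range(4)],0) for n in("top","side")}
t0=np.load("t.npy")
def up(a,u0,u1,v0,v1,k):
    a=a[v0:v1,u0:u1]; a=(255*(a/255.)**0.5).astype(np.uint8); return cv2.resize(a,None,fx=k,fy=k,interpolation=cv2.INTER_CUBIC)
cv2.imwrite("pics/p7.png",np.hstack([up(im["top"],235,315,150,230,5),up(im["side"],270,350,210,290,5)]))
# board shift vs start
a=t0[150:300,90:262].astype(np.float32).mean(2);b=im["top"][150:300,90:262].astype(np.float32).mean(2)
print(cv2.phaseCorrelate(a,b)); print(env.observe()["time_s"])
E
```

```text
time_s: 28.55
tool_pos: [626.2, 74.0, 88.0]
orientation: [-3.14, -0.001, 0.138]
force: [-4.5, 1.8, 17.2]
opening: -0.002
time_s: 29.15
tool_pos: [627.2, 73.8, 209.1]
orientation: [-3.141, -0.004, 0.139]
force: [0.2, -0.6, 0.2]
opening: -0.004
time_s: 29.55
tool_pos: [689.7, -60.1, 236.1]
orientation: [3.138, -0.0, 0.133]
force: [-0.4, 0.5, 0.4]
opening: -0.0
time_s: 29.95
tool_pos: [706.0, -195.0, 235.9]
orientation: [3.138, 0.001, 0.13]
force: [-0.0, -0.8, 1.0]
opening: -0.001
((-0.09911126275495974, -0.050613439807719374), 0.29962991050437643)
30.35
```

View pics/p7.png

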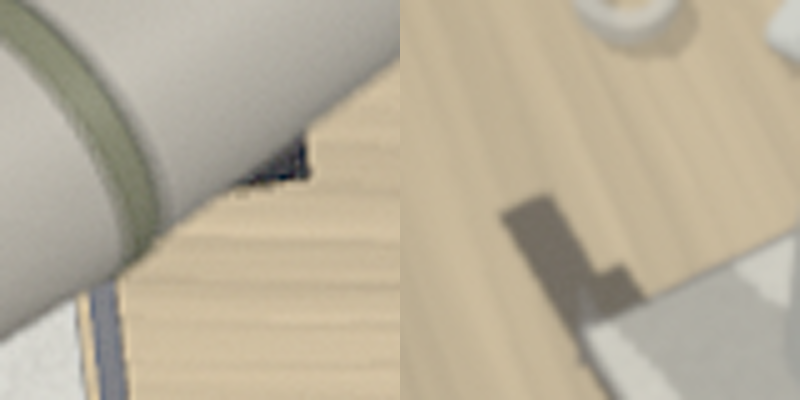

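```bash
python3 -c "
from cell import env
print(env.hand_in())"
```

```text
the job is handed in; nothing more can be done
None
```

I slid the packer and then the shim under the short leg, did the press check, and handed the job in at about 30 s of the 72 s allowed. The hand-in reported no verdict.

- **Packer:** it slid under the short leg without touching it. Measured from above, it lay about 1 mm off the leg's middle, with its centre roughly 45 mm out from the leg.
- **Shim:** I pushed it in thin end first on top of the packer until the push reached about 8 N. About 2 N of that was friction from the grip pressing down, so roughly 6 N was against the leg, which is in the snug range. I then let it go and backed off.
- **Press check:** shut fingers on the corner gave 14 N, then 17 N. The tip stayed at 88.0–88.1 mm, so the corner no longer gives.
- **Last pictures:** packer and shim were still in place, seen clearly only from the side camera. The stand showed no shift: about 0.1 pixel, or 0.3 mm, though that match was weak because the arm covered part of the view. I saw nothing else disturbed.

**Not confirmed:**
- I could not measure the force between the shim and the leg after letting go.
- The tool sprang forward about 3 mm as the fingers opened. The shim looked unmoved in the pictures and the corner held firm, so I judged it still snug.
- The arm hid most of the leg from the top camera, so the final packer and shim positions were not re-measured.

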